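# Refit and shut the key of a vinegar crock's tap

### The arm

A 6-joint arm with a two-finger parallel gripper is mounted at the origin on a cart in front of the work surface, level with it; the furniture and walls round the work are solid. World frame = base frame: x ahead of the robot, y to its left, z up, the work surface at z = 0. Lengths are in mm, angles in rad, forces in N, time in s.
With the tool pointing down it reaches from about 350 to 875 mm from the base axis. Payload 4.2 kg.
Tool frame: the origin (TCP) lies midway between the tips of the shut fingers; the grasp point (between the pads) lies 19 mm behind it; z points along the fingers, y is the line along which they close (so a half turn about z gives the same grasp; the last joint's range is limited). The gripper opens to 85 mm and grips with 20 to 120 N. Pads are 22 mm wide; open, the fingers measure 114 mm over their backs; the gripper's body (76 mm by 85 mm) begins 54 mm behind the grasp point. The pads swing forward as they close: fully open they stand 13 mm farther back than shut.
Start: joints at [1.501, 0.385, 0.008, 0, -1.194, -0.259], TCP at [201.785, 591.508, 231.312] pointing down, gripper open.
Joint ranges: [-3.14, 3.14], [-1.21, 2.06], [-1.07, 1.41], [-3.16, 2.05], [-2.99, -0.16], [-3.1, 3.1]. Speed limits (rad/s): [2.79, 2.79, 3.14, 3.14, 3.14, 3.14].

### API

Orientations are given as a unit quaternion [x, y, z, w].
In Python, from bench import arm gives the robot as it stands. The module is installed in compiled form; this text tells all that it offers.
- The arm moves only by the shell command python3 -m handwheel 'ROWS' [OPENING]. ROWS is JSON, a list of rows, each an object of numbers: "x", "y", "z": the shift along the world's x, y, z each as a share of 20 cm, from -1 to 1; "ax", "ay", "az": the turn, a rotation vector about the world's x, y, z each as a share of 90 degrees, from -1 to 1. In form: [{"x": .., "y": .., "z": .., "ax": .., "ay": .., "az": ..}, ...]. A call has exactly 8 rows; each row shifts and turns the commanded pose from where the row before left it; what a row does not reach is not made up. A row lasts 1/10 s, in which the tool goes at most 50 mm and 8.59 degrees, less where a joint would pass 70% of its speed; a pose out of reach is approached as far as the arm can. A call with a number of a shift or a turn outside -1 to 1 is refused whole. A call with a gripper value outside its range is refused whole. OPENING is the opening, from -1 (shut) to 1 (fully open), set as the call begins (- or left out, the last holds). The fingers move at their own pace and stop on an object; the grip force is fixed at half the most. Time passes only in rows, so rows that do not move let the fingers close, or fill a call up. It gives the time, the measured TCP pose, the force, the opening and the grip force at its end, in the units of the state.
- arm.read_state(): the state, without advancing time (a new reading comes with each control period).
- arm.get_image(name): name is "scene" or "top" or "wrist"; returns the picture (400x640x3 uint8, red, green, blue); there is no depth.
- arm.camera_params(name): a dict with "K" (3x3 intrinsics, pixels), "position" and "orientation" of the camera in the world. Camera axes: x right, y down, z forward; pixel columns grow to the right and rows downward; lengths in mm; the calibration is good to about 2 mm. A picture is of the moment at which its call begins: read the wrist's pose just before it. camera_params takes no time and is no camera call; for the wrist camera it gives the pose at the moment of the call.
- arm.job_done(): hands the job in; it is judged then, once.
The state is a dict: "clock": time; "joints": joint angles; "joint_vel": joint speeds; "joint_efforts": joint torques, N m; "position": TCP position; "ee_rot": TCP orientation; "contact_force": force on the tool from outside, world axes, zero at the start; "wrist_torque": the same for the moment, N m; "gripper_width": finger opening in mm; "grasp_force": force on a finger pad.
Only numpy, scipy, OpenCV 4.12 (cv2) and the standard library are available. Lean on these libraries where they do the work, as an engineer would, in place of code of your own. Each camera call takes 0.05 s, during which the arm holds its last target. There are 200 camera calls.

### The job

The washed key of the vinegar crock's tap is draining in the mouth of the glass jar: take it out and set it down into the tap's sloping tapered bore with its T handle in line with the spout (open). Then bear down on it firmly, with about 15 N along the bore, and keep pressing while you turn it a quarter turn either way, so that the taper bites, its collar comes down on the tap and the handle ends square across the spout (shut). Let go so that it holds by itself, and leave the jar, the glass under the spout and the salt shaker standing where they are.

Things in the scene. Friction and masses are not known exactly. Their poses are not given: they have to be found in the camera images.
- key: loose wooden key of the tap, 111 mm long, 70 g. Origin at the centre of its small lower end, z up its axis: tapered plug, radius 10 mm at z = 0 growing 1 mm in 10 to 15.7 mm at z = 57 mm; round collar of radius 24 mm, z = 60 to 69 mm; neck of radius 10 mm; flat T handle from z = 75 mm. It starts upright in the jar's mouth, plug inside, collar on the rim, turned any way; lifted 70 mm it is clear.
- key_grip (a point): the middle of the key's flat T handle, on its axis, 93 mm above its lower end, with the key's axes. The handle is 58 mm wide along x, 14 mm thick along y (grip it across y) and 36 mm high along z.
- tap: wooden tap, fixed in the crock's wall. Origin at the centre of its bore's upper mouth, about 176 mm up; z points out of the bore, 30 degrees from vertical, leaning away from the crock; x points back up the spigot to the crock, so -x runs down to the spout; y is square across. The bore runs right through a barrel 60 mm long, 53 mm thick, and tapers like the plug, from radius 15.6 to 9.6 mm.
- seat (a point): on the bore's axis 56 mm below its mouth, with the tap's axes: here the key's origin lies when the key first seats (collar 4 mm above the barrel). Pushed straight with 15 N it goes about 2 mm deeper; pushed with 12 to 18 N while turned it sinks the 4 mm till the collar lands, against up to 1 N m, and stays by friction. Key x along the tap's x is open; along its y, either way round, is shut.
- jar: clear glass jar, loose, 63 mm across, 97 mm high, its open mouth about 38 mm wide in a rim 52 mm across; origin under its centre, z up. The key stands in it at the start, key origin 37 mm above the jar's.
- crock: white ceramic crock, fixed: 110 mm across, on a three-legged wooden stand 114 mm across and 100 mm high; the knob of its wooden lid ends 298 mm above the worktop. Origin on its axis at worktop height, z up. The tap stands out along -x: bore mouth 129 mm, end of the spout about 190 mm from the axis.
- tumbler: clear drinking glass, 81 mm across, 93 mm high, loose, standing under the spout; origin under its centre.
- salt_shaker: glass salt shaker with a grey cap, 44 mm across, 90 mm high, loose, standing near the jar; origin under its centre.
Things that resemble listed ones, but are neither listed nor needed, are in the scene too. Several things have the shape of the key; the one meant has the colours described above.

How it is judged (in metres and radians):
On the way, in this order (a step that is already met when the one before it is completed fails the run):
1. the key is set in the bore with its handle in line with the spout, to within about 35 degrees (z of key in the frame of tap below -0.054 m and angle between the z axis of key and the z axis of tap, either way round below 0.08 rad and angle between the x axis of key and the y axis of tap, either way round above 0.95 rad), for 0.1 s.
2. the key is being turned under firm pressure: half way round, the taper's faces bear on one another with over 50 N in all (a push of about 7 N along the bore does it) (z of key in the frame of tap below -0.054 m and angle between the z axis of key and the z axis of tap, either way round below 0.08 rad and contact force between key and tap above 50 N and angle between the x axis of key and the y axis of tap, either way round between 0.35 and 0.7 rad), for 0.1 s.
At the end, for the whole second after the job is handed in: the key is home in the bore (its origin at least 58.5 mm below the mouth, that is, its collar within 1.5 mm of landing on the barrel), in line with the bore to 0.08 rad, its handle square across the spout to 0.2 rad, at rest, and the jar stands upright (z of key in the frame of tap below -0.0585 m and angle between the z axis of key and the z axis of tap, either way round below 0.08 rad and angle between the x axis of key and the y axis of tap, either way round below 0.2 rad and linear speed of key below 0.01 m/s and angle between jar's own z axis and vertical below 0.2 rad); the robot touches nothing.
It fails at once if the glass under the spout is shifted by over 30 mm (distance of tumbler from where it was at the start of the episode above 0.03 m).
It fails at once if the salt shaker is shifted by over 30 mm (distance of salt_shaker from where it was at the start of the episode above 0.03 m).
It fails at once if the jar is shifted by over 50 mm (distance of jar from where it was at the start of the episode above 0.05 m).
It also fails if it takes over 53 s, if anything falls off the work surface, if the arm or the gripper's body presses on something with over 40 N, if the wrist force passes 120 N, or if a joint passes its speed limit or range.

## Working session

There is one attempt and no reset: what is moved stays moved. The work goes in short steps, Python scripts to look and compute and a shell command to move; the robot and the scene stay as the last step left them, time stands still between calls to the robot, and variables do not carry over. Pictures are saved under pics/ and viewed, at most 10 in all, crops included, and the job is handed in when it is done.

```bash
mkdir -p pics; python3 - <<'E'
from bench import arm
import cv2,numpy as np
s=arm.read_state();print({k:np.round(v,3).tolist() for k,v in s.items()})
for n in("scene","top"):
    im=arm.get_image(n);cv2.imwrite(f"pics/{n}0.png",im[...,::-1])
    p=arm.camera_params(n);print(n,p)
p=arm.camera_params("wrist");im=arm.get_image("wrist");cv2.imwrite("pics/wrist0.png",im[...,::-1]);print(p)
E
```

```text
{'clock': 0.0, 'joints': [1.501, 0.386, 0.007, -0.001, -1.194, -0.259], 'joint_vel': [-0.001, -0.0, 0.001, 0.001, -0.002, -0.001], 'joint_efforts': [-0.0, -39.229, 18.84, 4.186, -0.005, -0.0], 'position': [201.595, 590.97, 230.204], 'ee_rot': [0.987, -0.164, -0.0, 0.001], 'contact_force': [1.64, 0.529, -0.146], 'wrist_torque': [0.006, 0.006, 0.018], 'grasp_force': 0.0, 'gripper_width': 85.558}
scene {'K': array([[403.52478925,   0.        , 322.64134154],
       [  0.        , 403.52478925, 197.64856536],
       [  0.        ,   0.        ,   1.        ]]), 'position': array([-111.51027124,  333.2350953 ,  608.62784437]), 'orientation': array([-0.42689858,  0.77171015, -0.41346463,  0.22642446])}
top {'K': array([[382.25060855,   0.        , 317.77700506],
       [  0.        , 382.25060855, 196.36405628],
       [  0.        ,   0.        ,   1.        ]]), 'position': array([426.61330554, -40.59199302, 990.38472071]), 'orientation': array([-0.69705249,  0.71609398, -0.02356124,  0.0277867 ])}
{'K': array([[286.34517504,   0.        , 327.80530301],
       [  0.        , 286.34517504, 202.37710945],
       [  0.        ,   0.        ,   1.        ]]), 'position': array([270.42358007, 566.84509838, 372.99531107]), 'orientation': array([-0.57484673,  0.8051511 ,  0.11805577, -0.08570753])}
```

View pics/scene0.png

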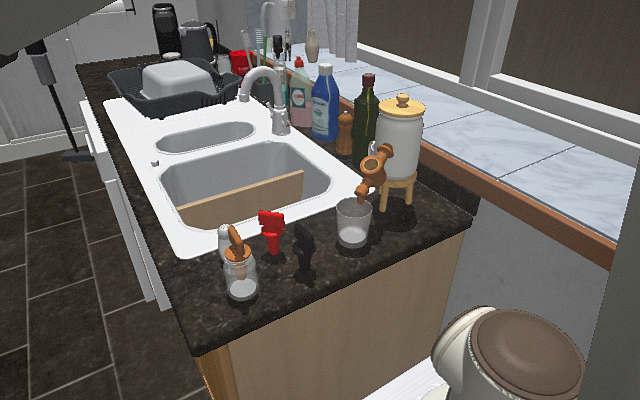

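View pics/top0.png

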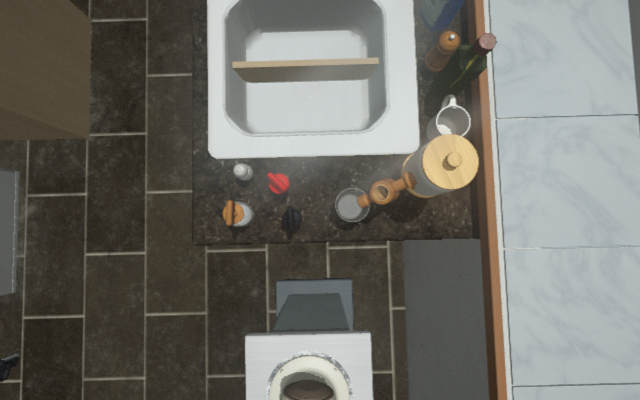

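Scene: the wooden key stands in the jar at (237,250), with the salt shaker behind at (224,235) and the tap at (375,170). The tumbler is at (353,222) and the crock at (398,140). In the top view the key is at (232,213), the tap mouth at (382,192) and the crock lid at (450,163). Next, enlarged crops for measuring.

```bash
python3 - <<'E'
import cv2,numpy as np
def c(n,x,y,w=80,h=60,s=5):
    im=cv2.imread(f"pics/{n}0.png")[y:y+h,x:x+w]; im=cv2.resize(im,None,fx=s,fy=s,interpolation=cv2.INTER_CUBIC)
    for i in range(0,w,10):
        cv2.putText(im,str(x+i),(i*s,8),0,.3,(255,255,0),1);cv2.line(im,(i*s,0),(i*s,h*s),(255,255,0) if 0 else (120,120,0),1)
    for i in range(0,h,10):
        cv2.putText(im,str(y+i),(0,i*s+8),0,.3,(0,255,255),1);cv2.line(im,(0,i*s),(w*s,i*s),(120,120,0),1)
    return im
a=np.vstack([np.hstack([c("top",205,185),c("top",340,160)]),np.hstack([c("scene",200,220,80,60),c("scene",340,135,80,60)])])
cv2.imwrite("pics/crops.png",a)
E
```

```text
(no output)
```

View pics/crops.png

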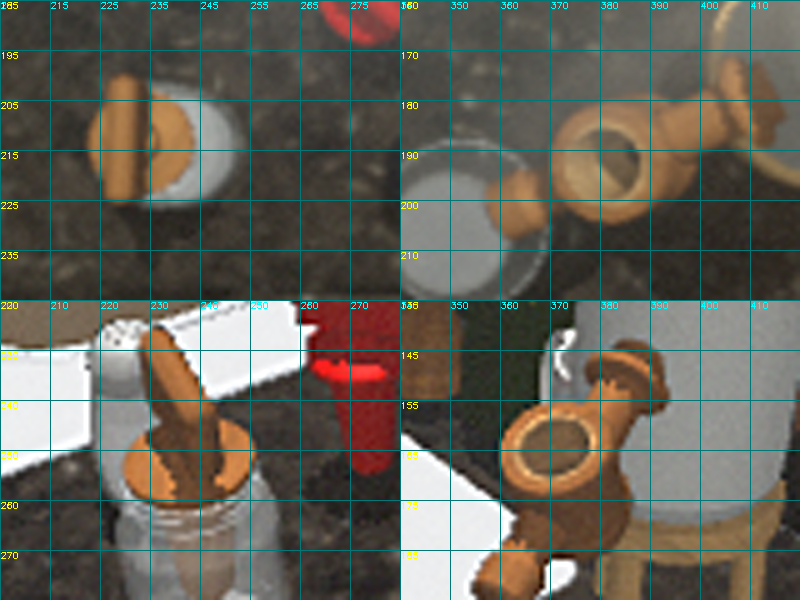

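Crops: key handle in the top view spans (229,200)–(228.7,225), and the collar centre is near (234,213). The bore mouth is at top (381.3,192) and scene (370.8,164), and the knob at top (454,159) and scene (403,98).

```bash
cat > h.py <<'E'
import numpy as np
from scipy.spatial.transform import Rotation as R
from bench import arm
def ray(n,uv,p=None):
    p=p or arm.camera_params(n);d=R.from_quat(p["orientation"]).apply(np.linalg.solve(p["K"],[*uv,1]))
    return np.array(p["position"]),d
def atz(n,uv,z,p=None):
    o,d=ray(n,uv,p);return o+d*(z-o[2])/d[2]
def tri(*l):
    A=np.zeros((3,3));b=np.zeros(3)
    for x in l:
        o,d=ray(*x);d=d/np.linalg.norm(d);M=np.eye(3)-np.outer(d,d);A+=M;b+=M@o
    X=np.linalg.solve(A,b);return X,[round(float(np.linalg.norm(np.cross(X-ray(*x)[0],ray(*x)[1]/np.linalg.norm(ray(*x)[1])))),1) for x in l]
def proj(n,X,p=None):
    p=p or arm.camera_params(n);q=p["K"]@R.from_quat(p["orientation"]).inv().apply(np.array(X)-p["position"]);return q[:2]/q[2]
E
python3 - <<'E'
from h import *
np.set_printoptions(precision=1,suppress=True)
print("mouth",tri(("top",(381.3,192)),("scene",(370.8,164))))
print("knob",tri(("top",(454,159)),("scene",(403,96.5))))
print("spout",tri(("top",(363.5,200.5)),("scene",(362.5,188))))
print("key top",atz("top",(229.2,212.5),148),"ends",atz("top",(229,200.2),148),atz("top",(228.7,225.2),148))
print("collar top",atz("top",(234,212.9),106),"scene collar",atz("scene",(238,251.5),106))
print("handle top scene ends",atz("scene",(229.5,227),148),atz("scene",(240,239.5),148))
print("jar base",atz("scene",(241.5,290),0))
print("shaker",atz("top",(243,171),90))
E
```

```text
mouth (array([ 491.1, -172.7,  177.2]), [0.6, 0.6])
knob (array([ 538.5, -290. ,  293.7]), [1.2, 1.2])
spout (array([ 475.8, -140.1,  133.8]), [1.8, 1.8])
key top [457.6 159.9 148. ] ends [484.8 160.1 148. ] [429.7 161.3 148. ]
collar top [457.9 158.8 106. ] scene collar [454.4 161.4 106. ]
handle top scene ends [479.3 162.9 148. ] [435.3 160.4 148. ]
jar base [460.6 164.1   0. ]
shaker [557.4 139.9  90. ]
```

```bash
r='{"x":0.107,"y":-0.179,"z":0.01,"az":0.018}'; python3 -m handwheel '[{"x":0.107,"y":-0.18,"z":0.01,"ax":0,"ay":0,"az":0.018},{"x":0.107,"y":-0.18,"z":0.01,"ax":0,"ay":0,"az":0.018},{"x":0.107,"y":-0.18,"z":0.01,"ax":0,"ay":0,"az":0.018},{"x":0.107,"y":-0.18,"z":0.01,"ax":0,"ay":0,"az":0.018},{"x":0.107,"y":-0.18,"z":0.01,"ax":0,"ay":0,"az":0.018},{"x":0.107,"y":-0.18,"z":0.01,"ax":0,"ay":0,"az":0.018},{"x":0.107,"y":-0.18,"z":0.01,"ax":0,"ay":0,"az":0.018},{"x":0.107,"y":-0.18,"z":0.01,"ax":0,"ay":0,"az":0.018}]' 1; python3 -c "
from h import *
s=arm.read_state();print(s['joints'],s['position'],R.from_quat(s['ee_rot']).as_matrix().round(3).tolist())"
```

```text
clock: 0.95
position: [373.4, 301.8, 247.3]
ee_rot: [0.999, -0.051, -0.0, 0.0]
contact_force: [1.8, 0.5, 0.5]
gripper_width: 85.6
grasp_force: 0.0
[ 1.01904354e+00  1.23385387e-01 -3.07453363e-01 -1.29139995e-04
 -1.14002631e+00  4.50733601e-01] [373.37921999 301.81825496 247.32907818] [[0.995, -0.101, -0.0], [-0.101, -0.995, 0.0], [-0.0, 0.0, -1.0]]
```

```bash
python3 -m handwheel '[{"x":0.08,"y":-0.14,"z":0,"ax":0,"ay":0,"az":0.013},{"x":0.08,"y":-0.14,"z":0,"ax":0,"ay":0,"az":0.013},{"x":0.08,"y":-0.14,"z":0,"ax":0,"ay":0,"az":0.013},{"x":0.08,"y":-0.14,"z":0,"ax":0,"ay":0,"az":0.013},{"x":0.08,"y":-0.14,"z":0,"ax":0,"ay":0,"az":0.013},{"x":0,"y":0,"z":0,"ax":0,"ay":0,"az":0},{"x":0,"y":0,"z":0,"ax":0,"ay":0,"az":0},{"x":0,"y":0,"z":0,"ax":0,"ay":0,"az":0}]' 1; python3 - <<'E'
from h import *;import cv2
p=arm.camera_params("wrist");im=arm.get_image("wrist")[...,::-1];s=arm.read_state()
import pickle;pickle.dump(p,open("p1.pkl","wb"))
print(s['position'],R.from_quat(s['ee_rot']).as_matrix().round(3).tolist(),p['position'])
print([proj("wrist",(456.5,160.5,z),p).round(1).tolist() for z in(148,106)])
cv2.imwrite("pics/w1.png",im)
E
```

```text
clock: 1.75
position: [452.7, 163.9, 247.2]
ee_rot: [1.0, -0.0, -0.0, -0.0]
contact_force: [0.2, 0.8, 0.6]
gripper_width: 85.3
grasp_force: 0.0
[452.65217889 164.15254047 247.2476133 ] [[1.0, 0.0, -0.0], [0.0, -1.0, 0.0], [-0.0, -0.0, -1.0]] [525.38329225 163.19119723 389.82472372]
[[330.9, 197.9], [330.5, 186.6]]
```

View pics/w1.png

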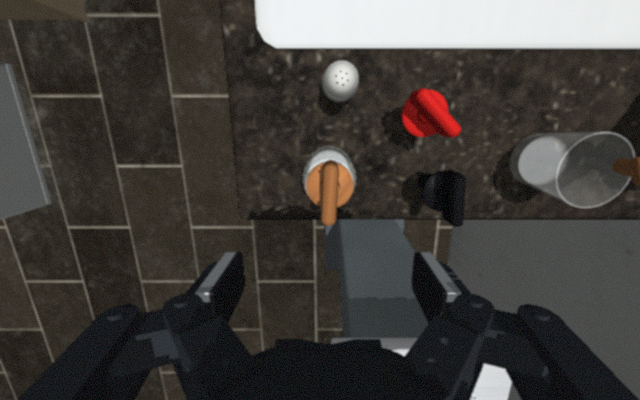

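Wrist: handle runs (329.5,165)–(328.6,226) with the collar at (330,186), so the key is at about (456.5,161.5) and the yaw is already aligned. Descending and gripping.

```bash
python3 -m handwheel '[{"x":0.01,"y":-0.006,"z":-0.12,"ax":0,"ay":0,"az":0},{"x":0.01,"y":-0.006,"z":-0.12,"ax":0,"ay":0,"az":0},{"x":0,"y":0,"z":-0.12,"ax":0,"ay":0,"az":0},{"x":0,"y":0,"z":-0.12,"ax":0,"ay":0,"az":0},{"x":0,"y":0,"z":-0.10,"ax":0,"ay":0,"az":0},{"x":0,"y":0,"z":-0.06,"ax":0,"ay":0,"az":0},{"x":0,"y":0,"z":-0.03,"ax":0,"ay":0,"az":0},{"x":0,"y":0,"z":0,"ax":0,"ay":0,"az":0}]' 1 && python3 -m handwheel '[{"x":0,"y":0,"z":0,"ax":0,"ay":0,"az":0},{"x":0,"y":0,"z":0,"ax":0,"ay":0,"az":0},{"x":0,"y":0,"z":0,"ax":0,"ay":0,"az":0},{"x":0,"y":0,"z":0,"ax":0,"ay":0,"az":0},{"x":0,"y":0,"z":0,"ax":0,"ay":0,"az":0},{"x":0,"y":0,"z":0,"ax":0,"ay":0,"az":0},{"x":0,"y":0,"z":0,"ax":0,"ay":0,"az":0},{"x":0,"y":0,"z":0,"ax":0,"ay":0,"az":0}]' -1
```

```text
clock: 2.6
position: [456.5, 161.6, 112.8]
ee_rot: [1.0, 0.0, -0.001, 0.0]
contact_force: [-0.4, 0.2, 0.6]
gripper_width: 85.5
grasp_force: 0.0
clock: 3.4
position: [457.1, 161.2, 113.5]
ee_rot: [1.0, -0.0, 0.0, -0.0]
contact_force: [0.0, 1.0, 2.0]
gripper_width: 13.1
grasp_force: 60.0
```

```bash
python3 -m handwheel '[{"x":0,"y":0,"z":0.05,"ax":0,"ay":0,"az":0},{"x":0,"y":0,"z":0.07,"ax":0,"ay":0,"az":0},{"x":0,"y":0,"z":0.1,"ax":0,"ay":0,"az":0},{"x":0,"y":0,"z":0.14,"ax":0,"ay":0,"az":0},{"x":0,"y":0,"z":0.16,"ax":0,"ay":0,"az":0},{"x":0,"y":0,"z":0.18,"ax":0,"ay":0,"az":0},{"x":0,"y":0,"z":0.18,"ax":0,"ay":0,"az":0},{"x":0,"y":0,"z":0.12,"ax":0,"ay":0,"az":0}]'
cat >> h.py <<'E'
mouth=np.array([491.1,-172.7,177.0])
def tapR(yaw=-68.0):
    h=np.array([np.cos(np.radians(yaw)),np.sin(np.radians(yaw)),0]);Z=np.array([0,0,1.]);c,s=np.cos(np.pi/6),.5
    z=c*Z-s*h;x=c*h+s*Z;return np.c_[x,np.cross(z,x),z]
E
python3 - <<'E'
from h import *
s=arm.read_state();T=tapR();F=np.diag([1,-1,-1.])
Rt=T@F; d=(R.from_matrix(Rt)*R.from_quat(s['ee_rot']).inv()).as_rotvec()
print("rot shares",d/(np.pi/2),np.degrees(np.linalg.norm(d)))
for a in(0,40,90): print(a,mouth+T[:,2]*(a+76),(mouth+T[:,2]*(a+76)-s['position'])/200)
print(s['position'],T.round(3).tolist(),s['gripper_width'])
E
```

```text
clock: 4.2
position: [457.3, 161.1, 316.7]
ee_rot: [1.0, -0.0, 0.002, -0.001]
contact_force: [0.2, 0.2, -0.8]
gripper_width: 12.9
grasp_force: 59.9
rot shares [-0.19740325 -0.29026084 -0.73768427] 73.52495892834105
0 [ 476.86494945 -137.46701353  242.81793069] [ 0.09782209 -1.49268537 -0.36955683]
40 [ 469.37281758 -118.92333644  277.45894684] [ 0.06036143 -1.39996698 -0.19635175]
90 [460.00765275 -95.74374007 320.76021703] [ 0.01353561 -1.284069    0.0201546 ]
[457.30053163 161.07006001 316.72929703] [[0.324, 0.927, -0.187], [-0.803, 0.375, 0.464], [0.5, 0.0, 0.866]] 12.901131377081606
```

```bash
python3 -m handwheel '[{"x":0.001,"y":-0.08,"z":0.003,"ax":-0.0123,"ay":-0.0181,"az":-0.0461},{"x":0.001,"y":-0.08,"z":0.003,"ax":-0.0123,"ay":-0.0181,"az":-0.0461},{"x":0.001,"y":-0.08,"z":0.003,"ax":-0.0123,"ay":-0.0181,"az":-0.0461},{"x":0.001,"y":-0.08,"z":0.003,"ax":-0.0123,"ay":-0.0181,"az":-0.0461},{"x":0.001,"y":-0.08,"z":0.003,"ax":-0.0123,"ay":-0.0181,"az":-0.0461},{"x":0.001,"y":-0.08,"z":0.003,"ax":-0.0123,"ay":-0.0181,"az":-0.0461},{"x":0.001,"y":-0.08,"z":0.003,"ax":-0.0123,"ay":-0.0181,"az":-0.0461},{"x":0.001,"y":-0.08,"z":0.003,"ax":-0.0123,"ay":-0.0181,"az":-0.0461}]' && python3 -m handwheel '[{"x":0.001,"y":-0.08,"z":0,"ax":-0.0123,"ay":-0.0181,"az":-0.0461},{"x":0.001,"y":-0.08,"z":0,"ax":-0.0123,"ay":-0.0181,"az":-0.0461},{"x":0.001,"y":-0.08,"z":0,"ax":-0.0123,"ay":-0.0181,"az":-0.0461},{"x":0.001,"y":-0.08,"z":0,"ax":-0.0123,"ay":-0.0181,"az":-0.0461},{"x":0.001,"y":-0.08,"z":0,"ax":-0.0123,"ay":-0.0181,"az":-0.0461},{"x":0.001,"y":-0.08,"z":0,"ax":-0.0123,"ay":-0.0181,"az":-0.0461},{"x":0.001,"y":-0.08,"z":0,"ax":-0.0123,"ay":-0.0181,"az":-0.0461},{"x":0.001,"y":-0.08,"z":0,"ax":-0.0123,"ay":-0.0181,"az":-0.0461}]' && python3 -m handwheel '[{"x":0,"y":0,"z":0,"ax":0,"ay":0,"az":0},{"x":0,"y":0,"z":0,"ax":0,"ay":0,"az":0},{"x":0,"y":0,"z":0,"ax":0,"ay":0,"az":0},{"x":0,"y":0,"z":0,"ax":0,"ay":0,"az":0},{"x":0,"y":0,"z":0,"ax":0,"ay":0,"az":0},{"x":0,"y":0,"z":0,"ax":0,"ay":0,"az":0},{"x":0,"y":0,"z":0,"ax":0,"ay":0,"az":0},{"x":0,"y":0,"z":0,"ax":0,"ay":0,"az":0}]'
cat > look.py <<'E'
from h import *;import cv2,sys
t=sys.argv[1];x0,y0=int(sys.argv[2]),int(sys.argv[3]);s=arm.read_state();pw=arm.camera_params("wrist")
w=arm.get_image("wrist")[...,::-1];sc=arm.get_image("scene")[...,::-1];tp=arm.get_image("top")[...,::-1]
T=tapR();M=R.from_quat(s['ee_rot']).as_matrix()
def grid(im,x,y,w,h,k):
    im=cv2.resize(im[y:y+h,x:x+w],None,fx=k,fy=k,interpolation=cv2.INTER_CUBIC)
    for i in range(0,w,10):
        cv2.putText(im,str(x+i),(i*k,8),0,.3,(255,255,0),1);cv2.line(im,(i*k,0),(i*k,h*k),(120,120,0),1)
    for i in range(0,h,10):
        cv2.putText(im,str(y+i),(0,i*k+8),0,.3,(0,255,255),1);cv2.line(im,(0,i*k),(w*k,i*k),(120,120,0),1)
    return im
a=np.vstack([np.hstack([grid(sc,x0,y0,80,60,5),grid(tp,335,150,80,60,5)]),np.hstack([grid(w,270,100,100,75,4),cv2.resize(sc[60:260,280:480],(400,300))])])
cv2.imwrite(f"pics/{t}.png",a)
ang=np.degrees((R.from_matrix(M)*R.from_matrix(T@np.diag([1,-1,-1.])).inv()).as_rotvec())
off=T.T@(s['position']-mouth);print("TCP in tap",off.round(1),"rot err deg",ang.round(2),"tap-frame F",(T.T@np.array(s['contact_force'])).round(1),"j",np.round(s['joints'],2))
tip=s['position']+M[:,2]*76
for n,p in(("scene",None),("top",None),("wrist",pw)): print(n,"tip",proj(n,tip,p).round(1),"collar",proj(n,tip-M[:,2]*64.5,p).round(1),"mouth",proj(n,mouth,p).round(1))
E
python3 look.py ins1 330 120
```

```text
clock: 5.0
position: [458.1, 32.2, 318.5]
ee_rot: [0.948, -0.287, 0.112, 0.076]
contact_force: [-0.1, -0.4, 0.0]
gripper_width: 13.3
grasp_force: 59.8
clock: 5.8
position: [459.8, -95.7, 318.6]
ee_rot: [0.8, -0.542, 0.213, 0.144]
contact_force: [-0.2, 0.0, -1.4]
gripper_width: 13.0
grasp_force: 59.8
clock: 6.6
position: [460.2, -94.8, 318.1]
ee_rot: [0.801, -0.541, 0.212, 0.144]
contact_force: [0.6, 0.1, -0.4]
gripper_width: 13.5
grasp_force: 59.8
TCP in tap [ -2.    0.5 164.1] rot err deg [ 0.22  0.19 -0.03] tap-frame F [-0.1  0.6 -0.4] j [ 0.44 -0.03 -0.59  0.58 -1.12 -0.34]
scene tip [361.4 140.4] collar [354.3 119.4] mouth [370.5 164.1]
top tip [365.9 198.2] collar [353.2 203.2] mouth [381.5 192.2]
wrist tip [326.3 211.9] collar [325.9 247. ] mouth [326.9 183.8]
```

View pics/ins1.png

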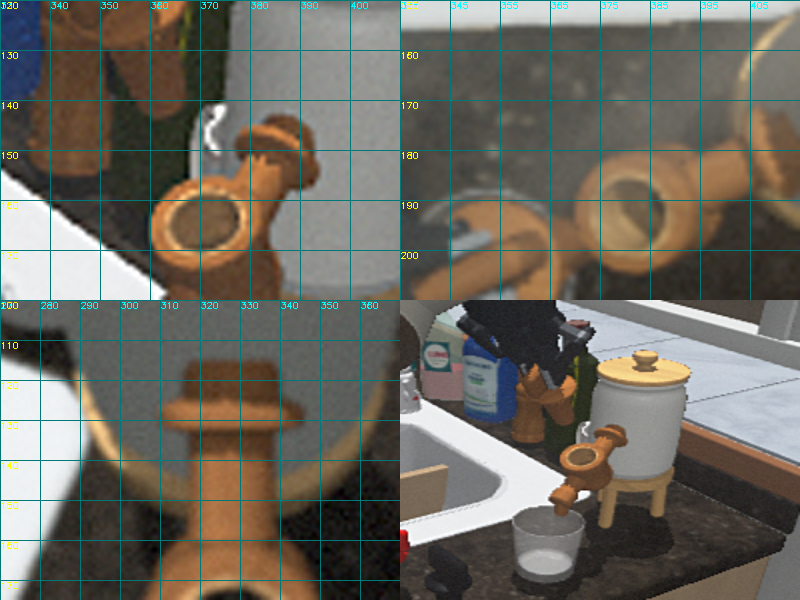

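Scene crop: the plug tip is near (360,142), as predicted, and the mouth at (370.5,164) also agrees. I'll advance to about 22 mm above the mouth and look with the wrist camera.

```bash
python3 -m handwheel '[{"x":0.012,"y":-0.032,"z":-0.055,"ax":0,"ay":0,"az":0},{"x":0.012,"y":-0.032,"z":-0.055,"ax":0,"ay":0,"az":0},{"x":0.012,"y":-0.032,"z":-0.055,"ax":0,"ay":0,"az":0},{"x":0.012,"y":-0.032,"z":-0.055,"ax":0,"ay":0,"az":0},{"x":0.012,"y":-0.032,"z":-0.055,"ax":0,"ay":0,"az":0},{"x":0,"y":0,"z":0,"ax":0,"ay":0,"az":0},{"x":0,"y":0,"z":0,"ax":0,"ay":0,"az":0},{"x":0,"y":0,"z":0,"ax":0,"ay":0,"az":0}]'
sed -i 's/grid(w,270,100,100,75,4)/grid(w,227,130,200,150,2)/; s/cv2.resize(sc\[60:260,280:480\],(400,300))/grid(w,287,170,80,60,5)/' look.py
python3 look.py ins2 330 130
```

```text
clock: 7.55
position: [472.6, -126.6, 263.9]
ee_rot: [0.801, -0.541, 0.213, 0.144]
contact_force: [-0.4, -0.3, -0.5]
gripper_width: 13.2
grasp_force: 59.8
TCP in tap [  0.4   0.2 100.1] rot err deg [ 0.23  0.1  -0.02] tap-frame F [-0.1 -0.5 -0.5] j [ 0.33  0.03 -0.69  0.66 -0.94 -0.37]
scene tip [368.3 157.7] collar [362.1 139.2] mouth [370.5 164.1]
top tip [377.9 193.6] collar [367.1 197.9] mouth [381.5 192.2]
wrist tip [326.3 211.9] collar [325.8 247. ] mouth [326.5 203.2]
```

View pics/ins2.png

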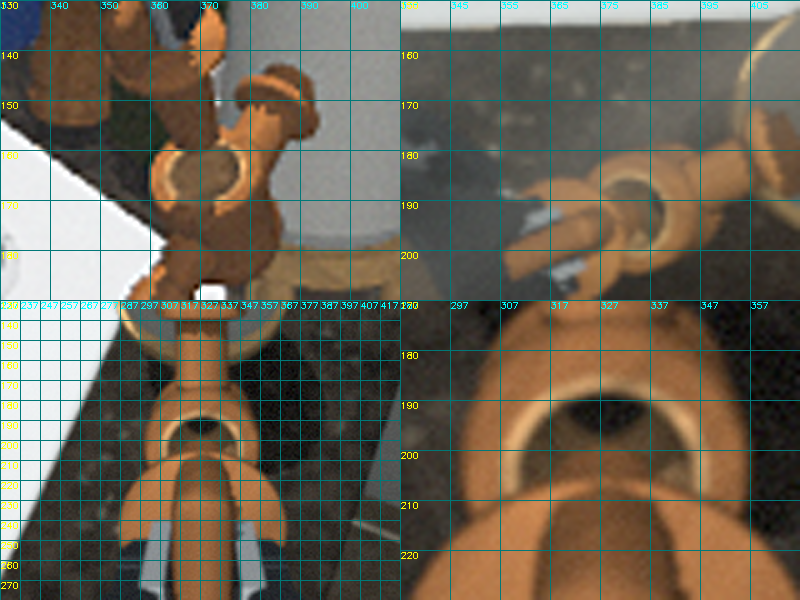

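Wrist: the collar and handle centre is at column ~328.3 and the bore mouth at ~328.2, so they line up across. In the scene view the tip sits just over the mouth. Inserting most of the way.

```bash
python3 -m handwheel '[{"x":0.01,"y":-0.025,"z":-0.047,"ax":0,"ay":0,"az":0},{"x":0.01,"y":-0.025,"z":-0.047,"ax":0,"ay":0,"az":0},{"x":0.01,"y":-0.025,"z":-0.047,"ax":0,"ay":0,"az":0},{"x":0.01,"y":-0.025,"z":-0.047,"ax":0,"ay":0,"az":0},{"x":0,"y":0,"z":0,"ax":0,"ay":0,"az":0},{"x":0,"y":0,"z":0,"ax":0,"ay":0,"az":0},{"x":0,"y":0,"z":0,"ax":0,"ay":0,"az":0},{"x":0,"y":0,"z":0,"ax":0,"ay":0,"az":0}]'
cat > st.py <<'E'
from h import *
s=arm.read_state();T=tapR();M=R.from_quat(s['ee_rot']).as_matrix()
Q=T.T@M@np.diag([1,-1,-1.])
print("TCP in tap",(T.T@(s['position']-mouth)).round(2),"rotvec tap deg",np.degrees(R.from_matrix(Q).as_rotvec()).round(2),"F tap",(T.T@s['contact_force']).round(1),"M tap",(T.T@s['wrist_torque']).round(2),"w",round(float(s['gripper_width']),1),"j",np.round(s['joints'],2))
E
python3 st.py
```

```text
clock: 8.5
position: [480.5, -146.6, 226.2]
ee_rot: [0.801, -0.541, 0.213, 0.144]
contact_force: [-0.3, -0.5, -0.3]
gripper_width: 13.1
grasp_force: 59.8
TCP in tap [ 1.800e-01 -2.000e-02  5.668e+01] rotvec tap deg [-0.02  0.26 -0.01] F tap [ 0.2 -0.5 -0.4] M tap [ 0.01  1.16 -0.  ] w 13.1 j [ 0.26  0.08 -0.75  0.74 -0.82 -0.41]
```

```bash
python3 -m handwheel '[{"x":0.005,"y":-0.012,"z":-0.022,"ax":0,"ay":0,"az":0},{"x":0.005,"y":-0.012,"z":-0.022,"ax":0,"ay":0,"az":0},{"x":0.005,"y":-0.012,"z":-0.022,"ax":0,"ay":0,"az":0},{"x":0.005,"y":-0.012,"z":-0.022,"ax":0,"ay":0,"az":0},{"x":0,"y":0,"z":0,"ax":0,"ay":0,"az":0},{"x":0,"y":0,"z":0,"ax":0,"ay":0,"az":0},{"x":0,"y":0,"z":0,"ax":0,"ay":0,"az":0},{"x":0,"y":0,"z":0,"ax":0,"ay":0,"az":0}]';python3 st.py
```

```text
clock: 9.3
position: [483.9, -156.4, 207.5]
ee_rot: [0.801, -0.541, 0.212, 0.144]
contact_force: [-0.6, 2.1, -3.7]
gripper_width: 13.0
grasp_force: 59.7
TCP in tap [-0.18 -0.53 35.37] rotvec tap deg [-0.11  0.31  0.01] F tap [-3.7  0.2 -2.1] M tap [ 0.13  2.41 -0.06] w 13.0 j [ 0.22  0.11 -0.78  0.79 -0.76 -0.44]
```

```bash
python3 -m handwheel '[{"x":-0.0025,"y":0.006,"z":-0.004,"ax":0,"ay":0,"az":0},{"x":0,"y":0,"z":0,"ax":0,"ay":0,"az":0},{"x":0.002,"y":-0.0058,"z":-0.011,"ax":0,"ay":0,"az":0},{"x":0.002,"y":-0.0058,"z":-0.011,"ax":0,"ay":0,"az":0},{"x":0,"y":0,"z":0,"ax":0,"ay":0,"az":0},{"x":0,"y":0,"z":0,"ax":0,"ay":0,"az":0},{"x":0,"y":0,"z":0,"ax":0,"ay":0,"az":0},{"x":0,"y":0,"z":0,"ax":0,"ay":0,"az":0}]';python3 st.py
```

```text
clock: 10.1
position: [484.6, -157.6, 202.7]
ee_rot: [0.801, -0.541, 0.212, 0.144]
contact_force: [0.4, 0.8, -1.6]
gripper_width: 13.2
grasp_force: 59.8
TCP in tap [-1.39 -0.4  30.52] rotvec tap deg [-0.09  0.27  0.  ] F tap [-1.3  0.7 -1.1] M tap [0.24 1.46 0.01] w 13.2 j [ 0.21  0.11 -0.79  0.8  -0.75 -0.46]
```

```bash
python3 -m handwheel '[{"x":0.002,"y":-0.005,"z":-0.012,"ax":0,"ay":0,"az":0},{"x":0,"y":0,"z":0,"ax":0,"ay":0,"az":0},{"x":0.002,"y":-0.005,"z":-0.012,"ax":0,"ay":0,"az":0},{"x":0,"y":0,"z":0,"ax":0,"ay":0,"az":0},{"x":0.0,"y":0.0,"z":0.0,"ax":0,"ay":0,"az":0},{"x":0,"y":0,"z":0,"ax":0,"ay":0,"az":0},{"x":0,"y":0,"z":0,"ax":0,"ay":0,"az":0},{"x":0,"y":0,"z":0,"ax":0,"ay":0,"az":0}]';python3 st.py
```

```text
clock: 10.9
position: [485.5, -159.5, 197.9]
ee_rot: [0.801, -0.541, 0.212, 0.144]
contact_force: [1.7, 1.1, -2.4]
gripper_width: 13.2
grasp_force: 59.7
TCP in tap [-1.98 -0.22 25.33] rotvec tap deg [-0.06  0.28  0.01] F tap [-1.5  2.  -1.9] M tap [ 0.67  1.55 -0.02] w 13.2 j [ 0.2   0.12 -0.8   0.82 -0.73 -0.47]
```

```bash
python3 -m handwheel '[{"x":0.0027,"y":-0.0034,"z":-0.009,"ax":0,"ay":0,"az":0},{"x":0,"y":0,"z":0,"ax":0,"ay":0,"az":0},{"x":0.0027,"y":-0.0034,"z":-0.009,"ax":0,"ay":0,"az":0},{"x":0,"y":0,"z":0,"ax":0,"ay":0,"az":0},{"x":0.0,"y":0.0,"z":0.0,"ax":0,"ay":0,"az":0},{"x":0,"y":0,"z":0,"ax":0,"ay":0,"az":0},{"x":0,"y":0,"z":0,"ax":0,"ay":0,"az":0},{"x":0,"y":0,"z":0,"ax":0,"ay":0,"az":0}]';python3 st.py
```

```text
clock: 11.7
position: [486.4, -160.9, 194.3]
ee_rot: [0.801, -0.541, 0.212, 0.144]
contact_force: [2.6, 1.2, -3.0]
gripper_width: 13.0
grasp_force: 59.6
TCP in tap [-2.33  0.05 21.29] rotvec tap deg [-0.09  0.28  0.01] F tap [-1.6  2.9 -2.5] M tap [0.81 1.36 0.02] w 13.0 j [ 0.2   0.13 -0.8   0.83 -0.72 -0.47]
```

```bash
python3 -m handwheel '[{"x":0.003,"y":0.0045,"z":-0.002,"ax":0,"ay":0,"az":0},{"x":0,"y":0,"z":0,"ax":0,"ay":0,"az":0},{"x":0.002,"y":-0.0046,"z":-0.0087,"ax":0,"ay":0,"az":0},{"x":0,"y":0,"z":0,"ax":0,"ay":0,"az":0},{"x":0.0,"y":0.0,"z":0.0,"ax":0,"ay":0,"az":0},{"x":0,"y":0,"z":0,"ax":0,"ay":0,"az":0},{"x":0,"y":0,"z":0,"ax":0,"ay":0,"az":0},{"x":0,"y":0,"z":0,"ax":0,"ay":0,"az":0}]';python3 st.py
```

```text
clock: 12.5
position: [487.0, -161.5, 192.6]
ee_rot: [0.801, -0.541, 0.212, 0.145]
contact_force: [-3.9, 0.6, 4.9]
gripper_width: 13.2
grasp_force: 60.8
TCP in tap [-2.56  0.36 19.5 ] rotvec tap deg [-0.16  0.21 -0.02] F tap [ 0.7 -3.4  5.3] M tap [-0.89  0.57 -0.03] w 13.2 j [ 0.19  0.13 -0.81  0.84 -0.72 -0.48]
```

```bash
python3 -m handwheel '[{"x":-0.001,"y":-0.003,"z":-0.0043,"ax":0,"ay":0,"az":0},{"x":0,"y":0,"z":0,"ax":0,"ay":0,"az":0},{"x":0,"y":0,"z":0,"ax":0,"ay":0,"az":0},{"x":0,"y":0,"z":0,"ax":0,"ay":0,"az":0},{"x":0.0,"y":0.0,"z":0.0,"ax":0,"ay":0,"az":0},{"x":0,"y":0,"z":0,"ax":0,"ay":0,"az":0},{"x":0,"y":0,"z":0,"ax":0,"ay":0,"az":0},{"x":0,"y":0,"z":0,"ax":0,"ay":0,"az":0}]';python3 st.py
```

```text
clock: 13.3
position: [487.0, -161.7, 192.4]
ee_rot: [0.801, -0.541, 0.213, 0.144]
contact_force: [-6.5, 4.7, 9.0]
gripper_width: 13.0
grasp_force: 61.8
TCP in tap [-2.46  0.36 19.16] rotvec tap deg [-0.08  0.19 -0.01] F tap [-1.4 -4.2 11.2] M tap [-1.24  1.31 -0.03] w 13.0 j [ 0.19  0.13 -0.81  0.84 -0.72 -0.48]
```

```bash
python3 -m handwheel '[{"x":-0.0023,"y":-0.001,"z":0,"ax":0,"ay":0,"az":0},{"x":0.0004,"y":-0.001,"z":-0.002,"ax":0,"ay":0,"az":0},{"x":0.0001,"y":-0.0003,"z":-0.0006,"ax":0.0063,"ay":-0.0155,"az":-0.0289},{"x":0.0001,"y":-0.0003,"z":-0.0006,"ax":0.0063,"ay":-0.0155,"az":-0.0289},{"x":0.0001,"y":-0.0003,"z":-0.0006,"ax":0.0063,"ay":-0.0155,"az":-0.0289},{"x":0.0001,"y":-0.0003,"z":-0.0006,"ax":0.0063,"ay":-0.0155,"az":-0.0289},{"x":0.0001,"y":-0.0003,"z":-0.0006,"ax":0.0063,"ay":-0.0155,"az":-0.0289},{"x":0,"y":0,"z":0,"ax":0,"ay":0,"az":0}]';python3 st.py
```

```text
clock: 14.1
position: [487.3, -162.1, 191.6]
ee_rot: [0.723, -0.641, 0.23, 0.114]
contact_force: [-6.7, 6.4, 10.5]
gripper_width: 13.2
grasp_force: 62.0
TCP in tap [-2.47  0.42 18.32] rotvec tap deg [  0.06   0.23 -15.11] F tap [-2.1 -3.8 13.3] M tap [-1.16  1.44 -0.28] w 13.2 j [ 0.19  0.13 -0.81  0.85 -0.71 -0.75]
```

```bash
python3 -m handwheel '[{"x":-0.0012,"y":-0.0011,"z":-0.0009,"ax":0.0063,"ay":-0.0155,"az":-0.0289},{"x":0.0002,"y":-0.0004,"z":-0.0008,"ax":0.0063,"ay":-0.0155,"az":-0.0289},{"x":0.0002,"y":-0.0004,"z":-0.0008,"ax":0.0063,"ay":-0.0155,"az":-0.0289},{"x":0.0002,"y":-0.0004,"z":-0.0008,"ax":0.0063,"ay":-0.0155,"az":-0.0289},{"x":0.0002,"y":-0.0004,"z":-0.0008,"ax":0.0063,"ay":-0.0155,"az":-0.0289},{"x":0.0002,"y":-0.0004,"z":-0.0008,"ax":0.0063,"ay":-0.0155,"az":-0.0289},{"x":0.0002,"y":-0.0004,"z":-0.0008,"ax":0.0063,"ay":-0.0155,"az":-0.0289},{"x":0,"y":0,"z":0,"ax":0,"ay":0,"az":0}]';python3 st.py
```

```text
clock: 14.9
position: [487.5, -162.4, 191.1]
ee_rot: [-0.594, 0.762, -0.248, -0.068]
contact_force: [-8.9, 10.1, 14.5]
gripper_width: 13.5
grasp_force: 62.9
TCP in tap [-2.39  0.56 17.63] rotvec tap deg [  0.23   0.29 -36.19] F tap [-3.8 -4.5 18.9] M tap [-1.54  2.2  -0.43] w 13.5 j [ 0.19  0.13 -0.81  0.85 -0.7  -1.12]
```

```bash
python3 -m handwheel '[{"x":-0.0025,"y":0.0009,"z":-0.001,"ax":0.0063,"ay":-0.0155,"az":-0.0289},{"x":0.0001,"y":-0.0002,"z":-0.0003,"ax":0.0063,"ay":-0.0155,"az":-0.0289},{"x":0.0001,"y":-0.0002,"z":-0.0003,"ax":0.0063,"ay":-0.0155,"az":-0.0289},{"x":0.0001,"y":-0.0002,"z":-0.0003,"ax":0.0063,"ay":-0.0155,"az":-0.0289},{"x":0.0001,"y":-0.0002,"z":-0.0003,"ax":0.0063,"ay":-0.0155,"az":-0.0289},{"x":0.0001,"y":-0.0002,"z":-0.0003,"ax":0.0063,"ay":-0.0155,"az":-0.0289},{"x":0.0001,"y":-0.0002,"z":-0.0003,"ax":0.0063,"ay":-0.0155,"az":-0.0289},{"x":0,"y":0,"z":0,"ax":0,"ay":0,"az":0}]';python3 st.py
```

```text
clock: 15.7
position: [487.7, -162.5, 190.9]
ee_rot: [-0.446, 0.857, -0.257, -0.021]
contact_force: [-6.8, 9.2, 13.7]
gripper_width: 13.2
grasp_force: 62.6
TCP in tap [-2.35  0.71 17.35] rotvec tap deg [  0.37   0.32 -57.13] F tap [-2.7 -2.9 17.4] M tap [-1.28  1.58 -0.11] w 13.2 j [ 0.18  0.13 -0.82  0.86 -0.7  -1.49]
```

```bash
python3 -m handwheel '[{"x":-0.001,"y":-0.0006,"z":-0.0006,"ax":0.0063,"ay":-0.0155,"az":-0.0289},{"x":0.0001,"y":-0.0002,"z":-0.0005,"ax":0.0063,"ay":-0.0155,"az":-0.0289},{"x":0.0001,"y":-0.0002,"z":-0.0005,"ax":0.0063,"ay":-0.0155,"az":-0.0289},{"x":0.0001,"y":-0.0002,"z":-0.0005,"ax":0.0063,"ay":-0.0155,"az":-0.0289},{"x":0.0001,"y":-0.0002,"z":-0.0005,"ax":0.0063,"ay":-0.0155,"az":-0.0289},{"x":0.0001,"y":-0.0002,"z":-0.0005,"ax":0.0063,"ay":-0.0155,"az":-0.0289},{"x":0.0001,"y":-0.0002,"z":-0.0005,"ax":0.0063,"ay":-0.0155,"az":-0.0289},{"x":0,"y":0,"z":0,"ax":0,"ay":0,"az":0}]';python3 st.py
```

```text
clock: 16.5
position: [487.9, -162.7, 190.7]
ee_rot: [-0.281, 0.924, -0.257, 0.028]
contact_force: [-8.2, 10.8, 16.9]
gripper_width: 13.3
grasp_force: 63.2
TCP in tap [-2.16  0.79 17.1 ] rotvec tap deg [  0.52   0.42 -78.31] F tap [-2.9 -3.6 21.2] M tap [-1.64  1.97 -0.48] w 13.3 j [ 0.18  0.13 -0.82  0.87 -0.69 -1.87]
```

```bash
python3 -m handwheel '[{"x":-0.001,"y":0.0004,"z":0.0006,"ax":0.0063,"ay":-0.0155,"az":-0.0289},{"x":0,"y":0,"z":0,"ax":0.0063,"ay":-0.0155,"az":-0.0289},{"x":0,"y":0,"z":0,"ax":0.0063,"ay":-0.0155,"az":-0.0289},{"x":0,"y":0,"z":0,"ax":0.0063,"ay":-0.0155,"az":-0.0289},{"x":0,"y":0,"z":0,"ax":0,"ay":0,"az":0},{"x":0,"y":0,"z":0,"ax":0,"ay":0,"az":0},{"x":0,"y":0,"z":0,"ax":0,"ay":0,"az":0},{"x":0,"y":0,"z":0,"ax":0,"ay":0,"az":0}]';python3 st.py;sed -i 's/grid(w,227,130,200,150,2)/grid(w,227,130,200,150,2)/' look.py; python3 look.py turn1 335 130
```

```text
clock: 17.3
position: [488.0, -162.8, 190.8]
ee_rot: [-0.183, 0.948, -0.253, 0.056]
contact_force: [-5.9, 8.0, 16.0]
gripper_width: 13.2
grasp_force: 62.8
TCP in tap [-2.09  0.84 17.14] rotvec tap deg [  0.57   0.48 -90.31] F tap [-0.4 -2.4 18.7] M tap [-1.26  1.5  -0.4 ] w 13.2 j [ 0.18  0.13 -0.82  0.87 -0.69 -2.08]
TCP in tap [-2.1  0.8 17.1] rot err deg [ 17.55 -42.15 -77.93] tap-frame F [-0.4 -2.4 18.7] j [ 0.18  0.13 -0.82  0.87 -0.69 -2.08]
scene tip [374.3 178.8] collar [369.2 163.2] mouth [370.5 164.1]
top tip [388.7 188.5] collar [379.7 192.5] mouth [381.5 192.2]
wrist tip [328.3 213.1] collar [328.5 248.4] mouth [325.1 242.8]
```

View pics/turn1.png

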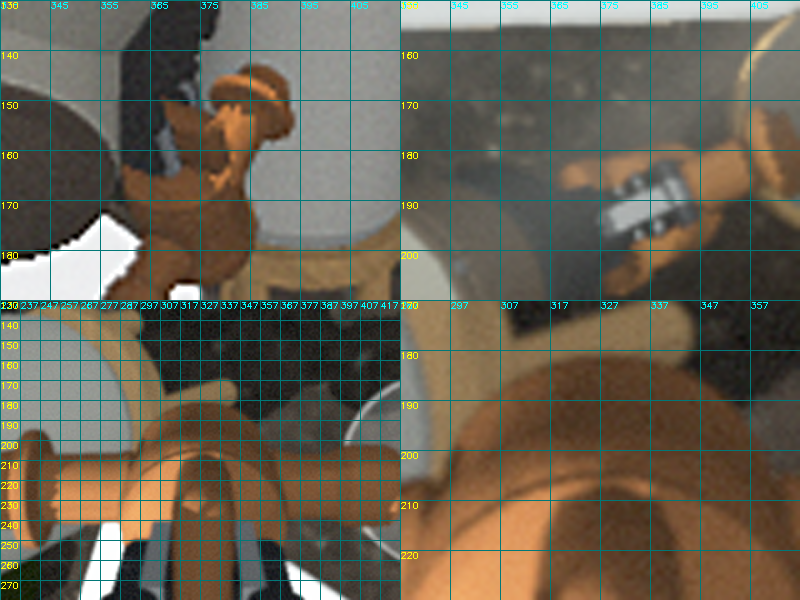

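```bash
python3 -m handwheel '[{"x":0.0003,"y":-0.0007,"z":-0.0013,"ax":0.0063,"ay":-0.0155,"az":-0.0289},{"x":0,"y":0,"z":0,"ax":0.0063,"ay":-0.0155,"az":-0.0289},{"x":0,"y":0,"z":0,"ax":0.0063,"ay":-0.0155,"az":-0.0289},{"x":0,"y":0,"z":0,"ax":0,"ay":0,"az":0},{"x":0,"y":0,"z":0,"ax":-0.0063,"ay":0.0155,"az":0.0289},{"x":0,"y":0,"z":0,"ax":-0.0063,"ay":0.0155,"az":0.0289},{"x":0,"y":0,"z":0,"ax":-0.0063,"ay":0.0155,"az":0.0289},{"x":0,"y":0,"z":0,"ax":0,"ay":0,"az":0}]';python3 st.py
```

```text
clock: 18.25
position: [488.0, -162.9, 190.8]
ee_rot: [-0.185, 0.948, -0.254, 0.055]
contact_force: [-7.4, 9.6, 17.0]
gripper_width: 13.1
grasp_force: 63.2
TCP in tap [-2.02  0.83 17.07] rotvec tap deg [  0.61   0.44 -90.04] F tap [-1.6 -3.3 20.6] M tap [-1.58  1.66  0.56] w 13.1 j [ 0.18  0.13 -0.82  0.87 -0.69 -2.07]
```

```bash
python3 -m handwheel '[{"x":-0.0014,"y":0.0035,"z":0.0065,"ax":0,"ay":0,"az":0},{"x":0,"y":0,"z":0,"ax":0,"ay":0,"az":0},{"x":0,"y":0,"z":0,"ax":0,"ay":0,"az":0},{"x":0,"y":0,"z":0,"ax":0,"ay":0,"az":0},{"x":0,"y":0,"z":0,"ax":0,"ay":0,"az":0},{"x":0,"y":0,"z":0,"ax":0,"ay":0,"az":0},{"x":0,"y":0,"z":0,"ax":0,"ay":0,"az":0},{"x":0,"y":0,"z":0,"ax":0,"ay":0,"az":0}]';python3 st.py; python3 -m handwheel '[{"x":0,"y":0,"z":0,"ax":0,"ay":0,"az":0},{"x":0,"y":0,"z":0,"ax":0,"ay":0,"az":0},{"x":0,"y":0,"z":0,"ax":0,"ay":0,"az":0},{"x":0,"y":0,"z":0,"ax":0,"ay":0,"az":0},{"x":0,"y":0,"z":0,"ax":0,"ay":0,"az":0},{"x":0,"y":0,"z":0,"ax":0,"ay":0,"az":0},{"x":0,"y":0,"z":0,"ax":0,"ay":0,"az":0},{"x":0,"y":0,"z":0,"ax":0,"ay":0,"az":0}]' 1; python3 st.py
```

```text
clock: 19.05
position: [487.8, -162.7, 190.7]
ee_rot: [-0.185, 0.948, -0.253, 0.054]
contact_force: [2.4, -1.5, 7.0]
gripper_width: 13.3
grasp_force: 61.3
TCP in tap [-2.25  0.65 17.16] rotvec tap deg [  0.47   0.41 -90.12] F tap [5.5 1.7 5. ] M tap [ 0.07 -0.43  0.22] w 13.3 j [ 0.18  0.13 -0.82  0.87 -0.7  -2.07]
clock: 19.85
position: [486.0, -162.8, 189.0]
ee_rot: [-0.184, 0.948, -0.253, 0.053]
contact_force: [-0.4, 0.0, 0.0]
gripper_width: 85.4
grasp_force: 0.0
TCP in tap [-3.63 -1.01 15.99] rotvec tap deg [  0.24   0.39 -90.16] F tap [-0.1 -0.3  0.1] M tap [-0.01  0.98  0.02] w 85.4 j [ 0.18  0.13 -0.82  0.87 -0.69 -2.07]
```

```bash
python3 -m handwheel '[{"x":-0.009,"y":0.022,"z":0.04,"ax":0,"ay":0,"az":0},{"x":-0.017,"y":0.042,"z":0.078,"ax":0,"ay":0,"az":0},{"x":-0.017,"y":0.042,"z":0.078,"ax":0,"ay":0,"az":0},{"x":-0.017,"y":0.042,"z":0.078,"ax":0,"ay":0,"az":0},{"x":-0.017,"y":0.042,"z":0.078,"ax":0,"ay":0,"az":0},{"x":-0.017,"y":0.1,"z":0.078,"ax":0,"ay":0,"az":0},{"x":0,"y":0.1,"z":0,"ax":0,"ay":0,"az":0},{"x":0,"y":0,"z":0,"ax":0,"ay":0,"az":0}]'; sed -i 's/grid(w,287,170,80,60,5)/cv2.resize(sc[130:280,180:380],(400,300))/;s/grid(w,227,130,200,150,2)/cv2.resize(w,(400,300))/' look.py; python3 look.py out1 335 130
```

```text
clock: 20.65
position: [467.9, -82.7, 276.3]
ee_rot: [-0.185, 0.948, -0.252, 0.055]
contact_force: [-1.0, 0.7, -1.3]
gripper_width: 85.5
grasp_force: 0.0
TCP in tap [-30.1  12.2 132.1] rot err deg [ 17.55 -41.86 -77.81] tap-frame F [-1.5 -0.6 -0.6] j [ 0.45  0.01 -0.67  0.63 -1.02 -2.  ]
scene tip [353.  158.4] collar [345.8 139.4] mouth [370.5 164.1]
top tip [357.3 195.6] collar [344.8 200.5] mouth [381.5 192.2]
wrist tip [328.3 213. ] collar [328.5 248.3] mouth [297.2 181.4]
```

View pics/out1.png

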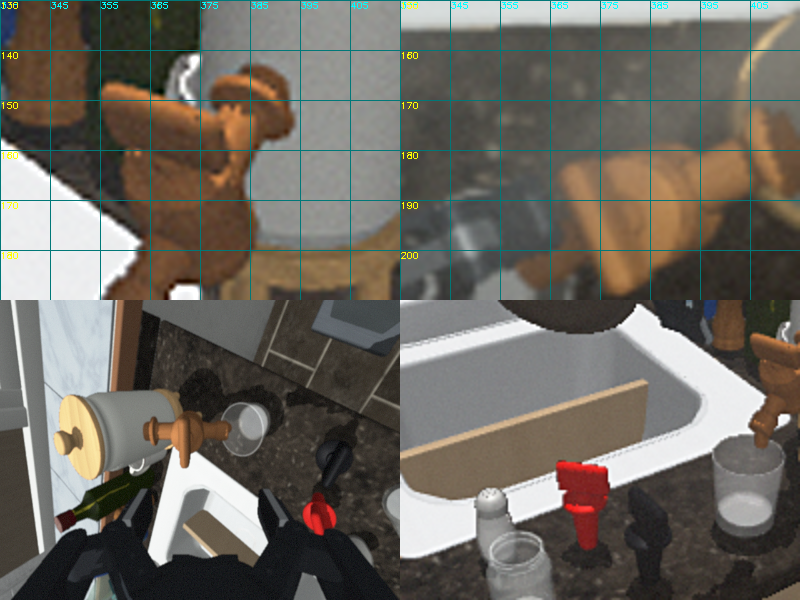

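Scene and top views: the key's handle is square across the spout and it holds by itself. Jar, shaker and tumbler are all standing. I'll check the collar gap with one lower wrist view from the spout side.

```bash
python3 -m handwheel '[{"x":0.043,"y":0.03,"z":-0.02,"ax":-0.077,"ay":-0.031,"az":0},{"x":0.043,"y":0.03,"z":-0.03,"ax":-0.077,"ay":-0.031,"az":0},{"x":0.043,"y":0.01,"z":-0.04,"ax":-0.077,"ay":-0.031,"az":0},{"x":0.043,"y":-0.02,"z":-0.05,"ax":-0.077,"ay":-0.031,"az":0},{"x":0.043,"y":-0.02,"z":-0.06,"ax":-0.077,"ay":-0.031,"az":0},{"x":0.043,"y":-0.02,"z":-0.07,"ax":-0.077,"ay":-0.031,"az":0},{"x":0.043,"y":-0.02,"z":-0.08,"ax":-0.077,"ay":-0.031,"az":0},{"x":0.043,"y":-0.02,"z":-0.08,"ax":-0.077,"ay":-0.031,"az":0}]'; python3 - <<'E'
from h import *;import cv2
p=arm.camera_params("wrist");w=arm.get_image("wrist")[...,::-1]
T=tapR();print("cam in tap",(T.T@(p['position']-mouth)).round(0),"j",np.round(arm.read_state()['joints'],2))
m=proj("wrist",mouth,p);print("mouth",m)
u,v=np.clip(np.round(m).astype(int),[50,50],[590,350])
cv2.imwrite("w_raw.png",w)
c=cv2.resize(w[v-50:v+50,u-50:u+50],(600,600),interpolation=cv2.INTER_CUBIC)
cv2.imwrite("pics/side.png",cv2.convertScaleAbs(c,alpha=1.7,beta=10));print(u-50,v-50)
E
```

```text
clock: 21.6
position: [546.7, -86.9, 206.7]
ee_rot: [-0.146, 0.698, -0.691, 0.12]
contact_force: [0.0, -0.5, 0.6]
gripper_width: 85.8
grasp_force: 0.0
cam in tap [-157.   10.  131.] j [ 0.42  0.59 -0.97  1.52 -1.56 -3.1 ]
mouth [374.95410705 104.40860737]
325 54
```

View pics/side.png

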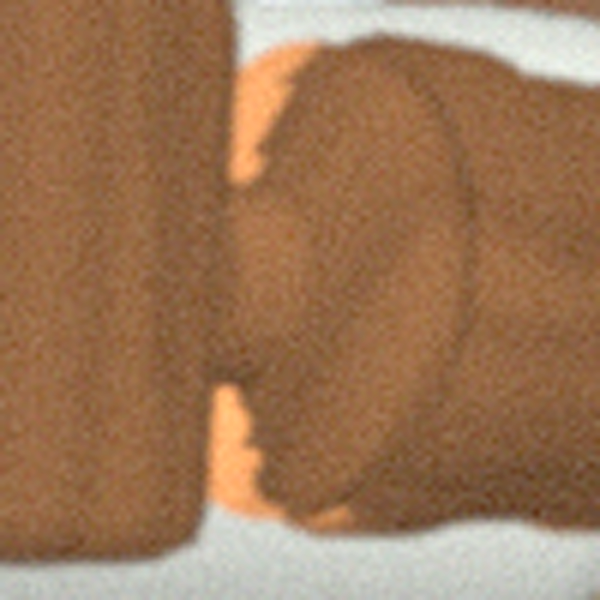

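Side view: the collar's lower edge (crop column ~470) meets the barrel with only a thin dark line and no open gap, so it has landed. Joint 6 is close to its limit, so I'll back off a little and hand in.

```bash
python3 -m handwheel '[{"x":0,"y":0.03,"z":0.04,"ax":0.04,"ay":0.016,"az":0},{"x":0,"y":0.03,"z":0.04,"ax":0.04,"ay":0.016,"az":0},{"x":0,"y":0.03,"z":0.04,"ax":0.04,"ay":0.016,"az":0},{"x":0,"y":0.03,"z":0.04,"ax":0.04,"ay":0.016,"az":0},{"x":0,"y":0.03,"z":0.04,"ax":0.04,"ay":0.016,"az":0},{"x":0,"y":0,"z":0,"ax":0,"ay":0,"az":0},{"x":0,"y":0,"z":0,"ax":0,"ay":0,"az":0},{"x":0,"y":0,"z":0,"ax":0,"ay":0,"az":0}]'; python3 -c "
from bench import arm
s=arm.read_state();print(s['joints'],s['joint_vel']);print(arm.job_done())"
```

```text
clock: 22.45
position: [547.4, -56.1, 248.2]
ee_rot: [-0.165, 0.805, -0.561, 0.1]
contact_force: [-0.1, 0.2, 0.4]
gripper_width: 85.5
grasp_force: 0.0
[ 0.5105889   0.3471179  -0.85897499  1.31650881 -1.28249978 -2.73777509] [ 0.00238404  0.00930484 -0.00136402 -0.00183223 -0.0010934   0.00148557]
the job is handed in; nothing more can be done
None
```

I handed the job in at 22.5 s, with no verdict returned: the key is pressed into the tap's bore at about 13–21 N and turned shut, square across the spout. It holds by itself with its collar apparently landed (I could not measure the gap exactly), and the jar, glass and salt shaker are still standing.

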